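# Load the check weight into the weighing enclosure

### The arm

A 6-joint arm with a two-finger parallel gripper is mounted at the origin on the work surface. World frame = base frame: x ahead of the robot, y to its left, z up, the work surface at z = 0. Lengths are in m, angles in degrees, forces in N, time in s.
With the tool pointing down it reaches from about 0.25 to 0.725 m from the base axis. Payload 9.7 kg.
Tool frame: the origin (TCP) lies at the very end of the fingers, on their centre line; the grasp point (between the pads) lies 19 mm behind it; y points along the fingers, x is the direction in which the jaws open and shut, and the axes are right-handed (so a half turn about y gives the same grasp; the last joint's range is limited). The gripper opens to 85 mm and grips with 20 to 120 N. Pads are 22 mm wide; open, the fingers measure 114 mm over their backs; the gripper's body (76 mm by 85 mm) begins 54 mm behind the grasp point. The pads swing forward as they close: fully open they stand 13 mm farther back than shut.
Start: joints at [68.526, 4.979, 10.078, 95.1, 0, 90], TCP at [0.201, 0.512, 0.231] pointing down, gripper open.
Joint ranges: [-179.16, 179.16], [-48.56, 103.87], [-65.8, 70.77], [-126.05, 130.52], [-82.76, 87.17], [-180, 180]. Speed limits (degrees/s): [127.2, 127.2, 147.25, 180, 180, 180].

### API

Orientations are given as [roll, pitch, yaw] about the fixed x, y, z axes, in that order (R = Rz(yaw) Ry(pitch) Rx(roll)).
In Python, from workcell import bot gives the robot as it stands.
- The arm moves only by the shell command python3 -m jog 'ROWS' [FORCE]. ROWS is JSON, a list of rows, each a list of 7 numbers: the closure, from 0 (fully open) to 1 (shut), then the shift along the world's x, y, z in units of 25 mm (1.0 is 25 mm), then the turn, a rotation vector about the world's x, y, z in units of 5 degrees (1.0 is 5 degrees). A call has 1 to 5 rows; each row is the pose to reach, as a shift and turn from the pose commanded when the call began; what a row does not reach only later rows make up. A row lasts 1/10 s, in which the tool goes at most 50 mm and 8.59 degrees, less where a joint would pass 70% of its speed; a pose out of reach is approached as far as the arm can. A call with a gripper value outside its range is refused whole. The fingers move at their own pace and stop on an object; FORCE is the grip in N (left out, the last holds). Time passes only in rows, so rows that repeat a pose let the fingers close. It gives the time, the measured TCP pose, the force and the opening at its end, in the units of the state.
- bot.get_obs(): the state, without advancing time (a new reading comes with each control period).
- bot.camera(name): name is "side" or "top"; returns (picture, depth): 480x640x3 uint8, red, green, blue; 480x640 float32, m along the optical axis (not along the pixel's ray), 0 where there is no reading.
- bot.camera_model(name): a dict with "fx", "fy", "cx", "cy" (pixels), "k1" (the pictures are not rectified: a ray, as slopes to the right and down, at radius r is drawn at 1 + k1 r^2 times it, then the intrinsics apply), "rvec" (rotation vector, rad) and "tvec" (3), from world to camera coordinates, as OpenCV has them. Camera axes: x right, y down, z forward; pixel columns grow to the right and rows downward; lengths in m; the calibration is good to about 2 mm. A picture is of the moment at which its call begins. camera_model takes no time and is no camera call.
- bot.job_done(): hands the job in, once; it reports no verdict.
Trained networks look in the newest picture that a camera, given by its name, has taken for a name from the list of things; names that differ only in an ending like _2 or _b are one class to them, and where a whole thing is asked for, a point or a joint stands for the part that bears it (a point fixed in the world has none). Each returns a list of dicts, best first, with "conf" (0 to 1); they miss things now and then, are a little off and sometimes report something else, mostly with a low value. They report only what shows in the picture. A call takes as long as a camera call. They do not tell look-alikes from the thing itself.
- bot.regions_of(camera, label): "pixels" (480x640 bool, what is visible of it) and "point" ([row, column] in pixels, amid what is visible of it).
The state is a dict: "time": time; "q": joint angles; "qd": joint speeds; "joint_efforts": joint torques, N m; "ee_pos": TCP position; "tcp_rot": TCP orientation; "wrist_force": force on the tool from outside, world axes, zero at the start; "torque": the same for the moment, N m; "opening": finger opening in m.
Only numpy, scipy, OpenCV 4.12 (cv2) and the standard library are available. Lean on these libraries where they do the work, as an engineer would, in place of code of your own. Each camera call takes 0.05 s, during which the arm holds its last target. There are 200 camera calls.

### The job

Check the balance: slide the sloping window of the weighing enclosure fully open along its track, stand the largest of the three steel weights gently upright in the middle of the weighing pan under the roof, and let go of it. Then slide the window fully shut again. Leave everything else where it stands.

Things in the scene. Friction and masses are not known exactly. Their poses are not given: they have to be found in the camera images.
- enclosure: Weighing enclosure fixed on the bench: white base (x -120 to 130, y -150 to 410, 45 mm high), clear walls to 236 mm. Origin on the bench under the pan's centre; the window side faces its -x, +y runs left along the track. Front slopes from x -100, z 55 up to x 15, z 230. Doorway y -144 to 135; a fixed pane closes y 135 to 410. Bottom rail x -123 to -101, top 57 mm high.
- roof_edge (a point): Middle of the doorway's upper edge: front lower edge of the aluminium rail (22 mm deep, 16 mm high) on the clear roof's front, 233 mm above the bench, just over the pan's centre (2 mm in front). The roof (underside 230 mm) covers all behind it; a carton 35 mm high lies on the roof at enclosure y 170 to 370. Axes as the enclosure's.
- pan_top (a point): Centre of the top face of the round steel weighing pan (100 mm diameter), 62 mm above the bench; the only thing near it is a 6 mm high level bubble behind it. Axes as the enclosure's.
- window (a joint): Position of the sliding window along its track, m: 0 shut (covers the doorway), 0.26 fully open (slid towards the enclosure's +y, in front of the fixed pane). Light friction, it stays where left.
- window_handle (a point): Middle of the window's steel bar handle: 12 mm thick round bar, 100 mm long (50 mm either way from this point, lying up the slope), standing 35 mm off the face of the window, at the middle of its 270 mm width. The point is about 186 mm above the bench; the window leans back 33 degrees. It moves with the window; its z axis points up along the bar, its x axis into the window, y along the track.
- weight_large: The largest of three plain steel check weights: a cylinder 38 mm diameter and 54 mm high with a knob of 24 mm diameter on top, 70 mm high in all, about 0.5 kg. Origin at the centre of its underside, z up.
- board: Fixed wooden board 170 x 170 x 12 mm on which the three weights stand, 50 to 65 mm from its middle; origin centre of underside.
- weight_medium: Bystander: middle steel weight, 28 mm diameter, 52 mm high with knob; origin at underside centre.
- weight_small: Bystander: smallest steel weight, 22 mm diameter, 43 mm high with knob; origin at underside centre.
- amber_bottle: Bystander: amber bottle, 64 mm diameter, 150 mm high; origin at underside centre.
- clear_bottle: Bystander: clear bottle with blue cap, 72 mm diameter, 170 mm high; origin at underside centre.
- beaker: Bystander: glass beaker, 66 mm diameter, 85 mm high; origin at underside centre.
- tip_box: Bystander: closed orange box 85 x 120 x 55 mm; origin at underside centre.
- jar: Bystander: white jar, 60 mm diameter, 60 mm high; origin at underside centre.
- tape_roll: Bystander: roll of tape lying flat, 96 mm diameter, 24 mm high; origin at underside centre.
Not all that is in view belongs to the job. Leave any yellow look-alike of the weight_large alone.

How it is judged (in metres and radians):
On the way, in this order (a step that is already met when the one before it is completed fails the run):
1. the window is slid fully open (value of joint window above 0.235 m), for 0.1 s.
2. the largest weight stands released in the middle of the pan (horizontal distance between weight_large and pan_top below 0.015 m and z of weight_large in the frame of pan_top between -0.004 and 0.004 m and angle between weight_large's own z axis and vertical below 0.1 rad and contact force between the fingers and weight_large below 0.05 N), for 0.2 s.
3. the window is slid fully shut (value of joint window below 0.006 m), for 0.1 s.
At the end, for the whole second after the job is handed in: The largest weight stands upright (within 0.1 rad), released and at rest on the pan, its axis within 15 mm of the pan's centre; the window is shut to within 6 mm; every bystander is within 20 mm of where it started (all of step 2 and linear speed of weight_large below 0.02 m/s and value of joint window below 0.006 m and distance of each of weight_medium, weight_small, amber_bottle, clear_bottle, beaker, tip_box, jar, tape_roll from where it was at the start of the episode below 0.02 m); the robot touches nothing.
It fails at once if another thing is pushed, lifted or knocked over (more than 20 mm) (distance of any of weight_medium, weight_small, amber_bottle, clear_bottle, beaker, tip_box, jar, tape_roll from where it was at the start of the episode above 0.02 m).
It fails at once if the weight is dropped onto the pan or run into it fast (over 0.3 m/s within 10 mm above the pan) (horizontal distance between weight_large and pan_top below 0.06 m and z of weight_large in the frame of pan_top between -0.02 and 0.01 m and linear speed of weight_large above 0.3 m/s).
It fails at once if the weight is pressed or banged hard against the enclosure (over 80 N) (contact force between weight_large and enclosure above 80 N).
It also fails if it takes over 70 s, if anything falls off the work surface, if the arm or the gripper's body presses on something with over 40 N, if the wrist force passes 120 N, or if a joint passes its speed limit or range.

## Working session

There is one attempt and no reset: what is moved stays moved. The work goes in short steps, Python scripts to look and compute and a shell command to move; the robot and the scene stay as the last step left them, time stands still between calls to the robot, and variables do not carry over. Pictures are saved under pics/ and viewed, about 8 in all and at most 12, crops included, and the job is handed in when it is done.

```bash
mkdir -p pics; cat > h.py <<'E'
import numpy as np,cv2
from workcell import bot
def pts(cam,depth,mask):
    m=bot.camera_model(cam);v,u=np.nonzero(mask&(depth>0));z=depth[v,u]
    K=np.array([[m['fx'],0,m['cx']],[0,m['fy'],m['cy']],[0,0,1.]])
    n=cv2.undistortPoints(np.stack([u,v],1).astype(float)[:,None],K,np.array([m['k1'],0,0,0.]))[:,0]
    c=np.c_[n*z[:,None],z];R=cv2.Rodrigues(np.array(m['rvec'],float))[0]
    return (c-np.array(m['tvec']))@R, np.stack([v,u],1)
def proj(cam,P):
    m=bot.camera_model(cam);K=np.array([[m['fx'],0,m['cx']],[0,m['fy'],m['cy']],[0,0,1.]])
    return cv2.projectPoints(np.array(P,float).reshape(-1,1,3),np.array(m['rvec'],float),np.array(m['tvec'],float),K,np.array([m['k1'],0,0,0.]))[0][:,0]
E
python3 - <<'E'
from h import *
np.set_printoptions(precision=3,suppress=True)
for c in('top','side'):
    im,d=bot.camera(c);cv2.imwrite(f'pics/{c}0.png',im[...,::-1]);np.save(f'pics/{c}0d.npy',d)
    for l in('weight_large','weight_medium','window_handle','enclosure','pan_top','board','jar','beaker','amber_bottle','clear_bottle','tip_box','tape_roll'):
        for r in bot.regions_of(c,l)[:3]:
            P,_=pts(c,d,r['pixels'])
            if len(P): print(c,l,round(r['conf'],2),np.array(r['point']),len(P),np.median(P,0),P.min(0),P.max(0))
print(bot.get_obs())
E
```

```text
top weight_large 0.63 [274.9 417.6] 261 [ 0.485 -0.365  0.066] [ 0.47  -0.389  0.009] [ 0.516 -0.351  0.089]
top weight_large 0.53 [322.4 417.9] 246 [ 0.368 -0.348  0.054] [ 0.351 -0.37  -0.001] [ 0.393 -0.334  0.074]
top weight_large 0.49 [323.4 355.8] 248 [ 0.376 -0.201  0.054] [ 0.359 -0.228 -0.007] [ 0.403 -0.184  0.075]
top weight_medium 0.52 [277.3 378.9] 111 [ 0.492 -0.266  0.049] [ 0.483 -0.279  0.011] [ 0.508 -0.255  0.068]
top window_handle 0.87 [233.6 228.4] 7144 [0.586 0.092 0.155] [ 0.526 -0.039  0.048] [0.681 0.239 0.236]
top enclosure 0.68 [216.8 180.4] 30301 [0.629 0.205 0.207] [ 0.508 -0.073 -0.006] [0.875 0.627 0.277]
top pan_top 0.75 [216.2 176.5] 30596 [0.629 0.205 0.206] [ 0.508 -0.075 -0.008] [0.878 0.627 0.277]
top pan_top 0.66 [266.6 397.3] 3858 [ 0.527 -0.316  0.011] [ 0.431 -0.415 -0.007] [ 0.619 -0.23   0.061]
top board 0.74 [265.2 398.3] 3739 [ 0.526 -0.318  0.011] [ 0.431 -0.415 -0.005] [ 0.614 -0.231  0.069]
top board 0.3 [213.5 180.3] 30224 [0.629 0.205 0.208] [ 0.508 -0.073 -0.   ] [0.867 0.492 0.277]
top jar 0.75 [220.7 457.1] 507 [ 0.627 -0.478  0.05
[... 2298 characters left out ...]
88 -0.502  0.105] [ 0.363 -0.521 -0.004] [ 0.484 -0.371  0.173]
side tip_box 0.69 [219.  218.7] 1091 [0.378 0.266 0.052] [ 0.337  0.242 -0.   ] [0.426 0.365 0.059]
side tape_roll 0.74 [447.5 425.5] 1609 [ 0.517 -0.54   0.022] [ 0.471 -0.584 -0.003] [ 0.581 -0.475  0.028]
{'time': 1.3, 'q': array([68.525,  4.978, 10.078, 95.1  ,  0.001, 90.001]), 'qd': array([ 0.095, -0.063,  0.097, -0.082,  0.066,  0.046]), 'joint_efforts': array([  0.001, -52.01 ,  46.485,   0.002,   0.   ,  -0.   ]), 'ee_pos': array([0.201, 0.512, 0.231]), 'tcp_rot': array([-89.999,  -0.   ,  68.524]), 'wrist_force': array([ 0.456, -0.048, -0.242]), 'torque': array([-0.009, -0.   , -0.011]), 'opening': 0.08549043691483027}
```

View pics/top0.png

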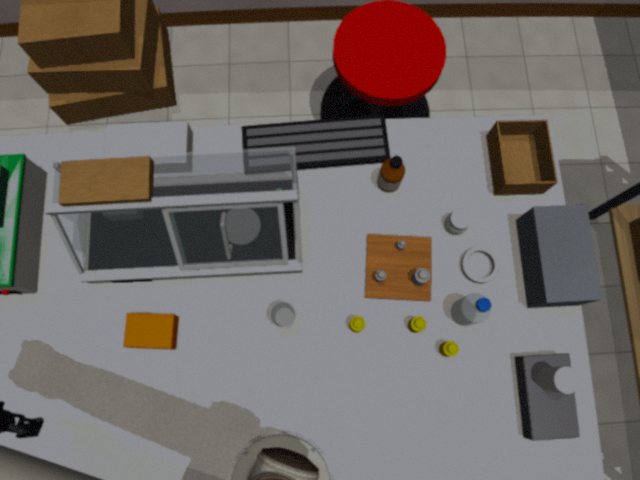

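View pics/side0.png

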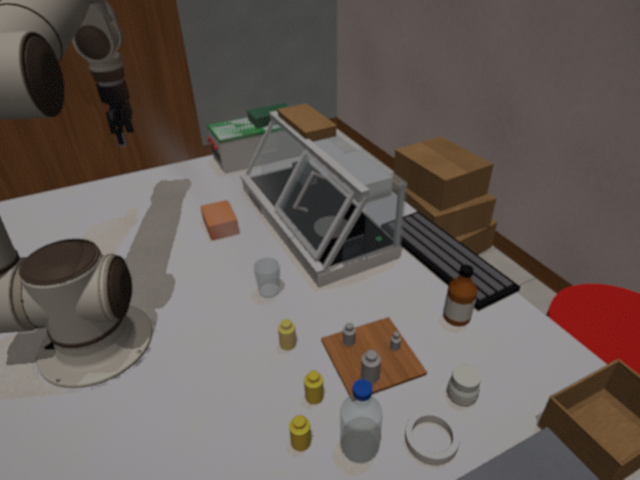

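```bash
python3 - <<'E'
from h import *
np.set_printoptions(precision=4,suppress=True)
def line(P,n):
    for _ in range(4):
        vx,vy,a,b=cv2.fitLine(P[:,:2].astype(np.float32),cv2.DIST_HUBER,0,.01,.01)[:,0]
        e=(P[:,0]-a)*vy-(P[:,1]-b)*vx; P=P[abs(e)<.012]
    print(n,len(P),'dir',np.degrees(np.arctan2(-vx*np.sign(vy),abs(vy))),'pt',a,b,'yr',np.percentile(P[:,1],[0,1,99,100]),'z',np.median(P[:,2]))
for c in('top','side'):
    d=np.load(f'pics/{c}0d.npy')
    P,_=pts(c,d,np.ones(d.shape,bool))
    P=P[(P[:,0]>.45)&(P[:,0]<.95)&(P[:,1]>-.15)&(P[:,1]<.7)]
    line(P[(abs(P[:,2]-.055)<.005)&(P[:,0]<.6)],c+' rail'); line(P[abs(P[:,2]-.243)<.012],c+' roofrail')
    r=bot.regions_of(c,'window_handle')
    # right end of base
    Q=P[(P[:,2]>.035)&(P[:,2]<.06)&(P[:,1]<.02)]; 
    for x in np.arange(.5,.8,.03):
        S=Q[(Q[:,0]>x)&(Q[:,0]<x+.03)]
        if len(S): print(x+.015,S[:,1].min(),np.percentile(S[:,1],3))
    # pan
    S=P[(abs(P[:,2]-.062)<.004)&(P[:,0]>.56)&(P[:,0]<.75)&(P[:,1]>-.02)&(P[:,1]<.25)]
    if len(S): print('pan',len(S),S.mean(0),S.min(0),S.max(0))
for c,b in(('top',(40,140,310,290)),('side',(230,90,420,290))):
    im=cv2.imread(f'pics/{c}0.png')[b[1]:b[3],b[0]:b[2]];s=(780/im.shape[1])if c=='top' else 3
    cv2.imwrite(f'pics/{c}1.png',cv2.resize(im,None,fx=s,fy=s,interpolation=2))
E
```

```text
top rail 1616 dir 0.3998504 pt 0.5214079 0.22622535 yr [-0.0717 -0.0663  0.486   0.6252] z 0.055646027802454534
top roofrail 1477 dir 6.6279716 pt 0.68394774 0.18757325 yr [-0.0692 -0.0666  0.4844  0.4898] z 0.23504485393933824
0.515 -0.07157052281384267 -0.06940500020175847
0.545 -0.07181177669296022 -0.06695041153686147
0.5750000000000001 -0.06225632330361646 -0.06036757224791755
0.6050000000000001 -0.06100335411651889 -0.06061411840824071
0.6350000000000001 -0.05935305653367824 -0.059174667352869775
0.6650000000000001 -0.05816419509272329 -0.05777721733452305
0.6950000000000002 -0.06970061211546369 -0.06500842835271141
0.7550000000000002 -0.06891729453165164 -0.0689143056383
side rail 917 dir 0.48567173 pt 0.5237894 0.17425525 yr [-0.0767 -0.0732  0.6189  0.6267] z 0.05575536229450512
side roofrail 718 dir 9.068486 pt 0.6774499 0.1548216 yr [-0.0745 -0.0713  0.4753  0.4839] z 0.23592807450441033
0.515 -0.07663314757611937 -0.07441502649805574
0.545 -0.07795304135468041 -0.07624762905262014
0.5750000000000001 -0.07564133915240044 -0.07384212735483925
0.6050000000000001 -0.07553519463403253 -0.0743558693629758
0.6350000000000001 -0.07542496538219377 -0.07493380516488571
0.6650000000000001 -0.0771537437643372 -0.07562297777531202
0.6950000000000002 -0.0760158590839488 -0.07442827524915177
0.7250000000000002 -0.07510186615516835 -0.07383190934154003
0.7550000000000002 -0.07407469955044968 -0.07357925794953302
pan 129 [0.6541 0.0553 0.0614] [0.617  0.0258 0.0581] [0.6885 0.0928 0.0651]
```

View pics/top1.png

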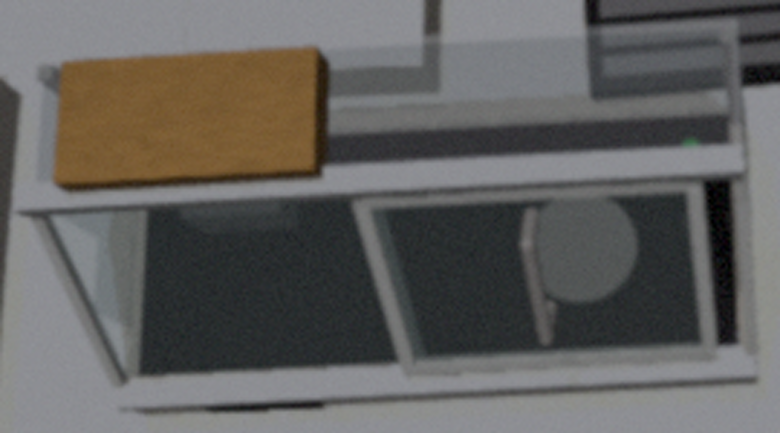

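```bash
cat >> h.py <<'E'
O=np.array([.634,.075,0]);YAW=np.radians(.45)
def w2(e): # enclosure->world
    c,s=np.cos(YAW),np.sin(YAW);e=np.atleast_2d(e)
    return e@np.array([[c,s,0],[-s,c,0],[0,0,1]])+O
def ray(cam,uv,z):
    m=bot.camera_model(cam);K=np.array([[m['fx'],0,m['cx']],[0,m['fy'],m['cy']],[0,0,1.]])
    n=cv2.undistortPoints(np.array(uv,float).reshape(-1,1,2),K,np.array([m['k1'],0,0,0.]))[:,0]
    R=cv2.Rodrigues(np.array(m['rvec'],float))[0];C=-R.T@np.array(m['tvec']);d=np.c_[n,np.ones(len(n))]@R
    return C+d*((np.array(z)-C[2])/d[:,2])[:,None]
E
python3 - <<'E'
from h import *
np.set_printoptions(precision=4,suppress=True)
print('pan',ray('top',[(243.3,226.2)],[.062]))
print('handle ends',ray('top',[(223.5,212.7),(228.6,258.4)],[.228,.144]))
E0=[[-112,-150,57],[-112,410,57],[-2,-150,233],[-2,410,233],[0,0,62],[50,0,62],[-50,0,62],[0,50,62],[0,-50,62]]
for c,b in(('top',(40,140,310,290)),('side',(230,90,420,290))):
    im=cv2.imread(f'pics/{c}0.png');s=(780/270) if c=='top' else 3
    im=cv2.resize(im[b[1]:b[3],b[0]:b[2]],None,fx=s,fy=s,interpolation=2)
    q=(proj(c,w2(np.array(E0)/1000))-[b[0]-.5,b[1]-.5])*s
    if c=='top':print(q)
    for p in q: cv2.drawMarker(im,tuple(int(v) for v in p),(0,0,255),0,14,1)
    cv2.imwrite(f'pics/{c}2.png',im)
for c in('top','side'):
    d=np.load(f'pics/{c}0d.npy')
    for ctr in[(0.495,-.372)]:
        P,_=pts(c,d,np.ones(d.shape,bool));S=P[(abs(P[:,0]-ctr[0])<.045)&(abs(P[:,1]-ctr[1])<.045)&(P[:,2]>.02)&(P[:,2]<.09)]
        K=S[S[:,2]>.078];print(c,len(S),'top',K.mean(0),K.min(0),K.max(0),'all',S.min(0),S.max(0))
E
```

```text
pan [[0.6323 0.071  0.062 ]]
handle ends [[0.618  0.0927 0.228 ]
 [0.5325 0.0952 0.144 ]]
[[760.7482 367.066 ]
 [118.2071 397.1759]
 [749.5227 181.8808]
 [ 27.1937 217.6195]
 [584.1502 248.8083]
 [583.2918 194.4185]
 [585.0673 304.2002]
 [527.2487 251.5261]
 [641.1086 246.1029]]
top 243 top [ 0.489  -0.3694  0.0814] [ 0.478  -0.3798  0.078 ] [ 0.5005 -0.3596  0.0888] all [ 0.4696 -0.3889  0.0201] [ 0.5067 -0.3506  0.0888]
side 519 top [ 0.4896 -0.3732  0.0808] [ 0.479  -0.3838  0.078 ] [ 0.5008 -0.3612  0.0836] all [ 0.4707 -0.3921  0.0201] [ 0.5081 -0.3551  0.0836]
```

View pics/side2.png

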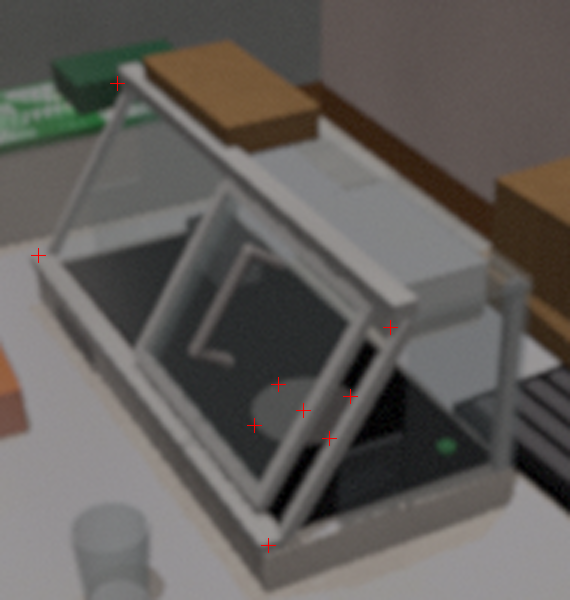

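```bash
python3 -m jog '[[0,0.8,-1.6,0.6,0,0,0.9],[0,1.6,-3.2,1.2,0,0,1.8],[0,2.4,-4.8,1.8,0,0,2.7],[0,3.2,-6.4,2.4,0,0,3.6],[0,4,-8,3,0,0,4.4]]'; python3 -m jog '[[0,0.8,-1.6,0,0,-1.5,0],[0,1.6,-3.2,0,0,-3,0],[0,2.4,-4.8,0,0,-4.5,0],[0,3.2,-6.4,0,0,-6,0],[0,4,-8.6,0,0,-7.5,0]]'
```

```text
time: 1.9
ee_pos: [0.3017, 0.3102, 0.307]
tcp_rot: [-90.0, -0.0, 90.7]
wrist_force: [0.6, -0.5, 0.7]
opening: 0.0854
time: 2.4
ee_pos: [0.3987, 0.1047, 0.3071]
tcp_rot: [-127.7, 0.4, 90.5]
wrist_force: [0.2, -0.4, 0.8]
opening: 0.0852
```

```bash
python3 -m jog '[[0.3,1,0,-0.6,0,-1.4,0],[0.5,2,-0.1,-1.2,0,-2.7,0],[0.6,3,-0.3,-1.8,0,-3.9,0],[0.6,3.8,-0.4,-2.6,0,-3.9,0],[0.6,3.8,-0.4,-2.6,0,-3.9,0]]'; python3 - <<'E'
from h import *
np.set_printoptions(precision=4,suppress=True)
o=bot.get_obs();print(o['ee_pos'],o['tcp_rot'],o['opening'],o['q'])
for c,b in(('top',(140,170,300,290)),('side',(200,60,360,260))):
    im,d=bot.camera(c);im=im[b[1]:b[3],b[0]:b[2],::-1]
    cv2.imwrite(f'pics/{c}3.png',cv2.resize(im,None,fx=2.5,fy=2.5,interpolation=2))
a=cv2.imread('pics/top3.png');s=cv2.imread('pics/side3.png');a=cv2.copyMakeBorder(a,0,s.shape[0]-a.shape[0],0,0,0);cv2.imwrite('pics/c3.png',np.hstack([a,s]))
E
```

```text
time: 2.9
ee_pos: [0.5285, 0.111, 0.2392]
tcp_rot: [-144.8, 1.1, 89.5]
wrist_force: [-1.1, 0.6, 0.3]
opening: 0.0341
[0.5285 0.111  0.2392] [-144.8015    1.0669   89.4956] 0.03407826331544764 [ 21.444  -48.4547 -46.6393  39.2103 -18.3841  12.2491]
```

View pics/c3.png

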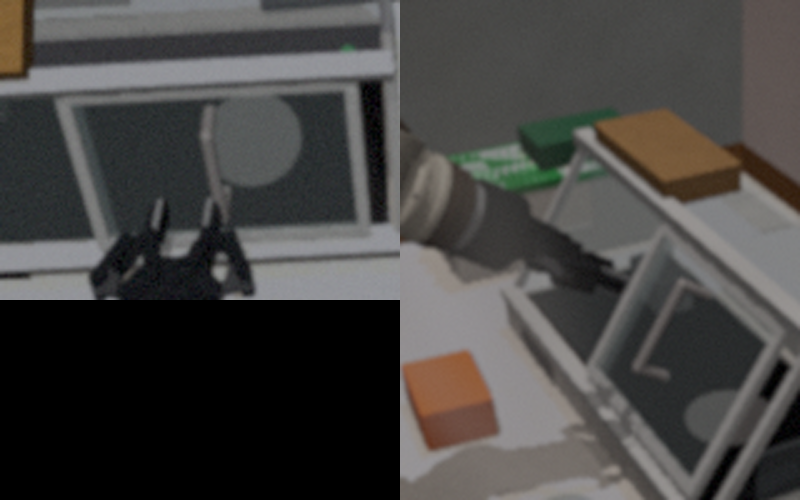

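```bash
python3 -m jog '[[0.6,0,-0.3,0,0,1,0],[0.6,0,-0.6,0,0,2,0],[0.6,0,-0.6,0,0,2,0],[0.6,0,-0.6,0,0,2,0]]'; python3 - <<'E'
from h import *
np.set_printoptions(precision=4,suppress=True)
o=bot.get_obs();print(o['ee_pos'],o['tcp_rot'],o['q'])
H=w2([[-.0558,.019,.186],[-.0283,.019,.228],[-.0833,.019,.144]])
print(H)
im,d=bot.camera('top');s=4;b=(170,190,290,290);im2=cv2.resize(im[b[1]:b[3],b[0]:b[2],::-1],None,fx=s,fy=s,interpolation=2)
im3,d3=bot.camera('side');b3=(240,90,400,260);im4=cv2.resize(im3[b3[1]:b3[3],b3[0]:b3[2],::-1],None,fx=2.5,fy=2.5,interpolation=2)
for c,I,B,S in(('top',im2,b,4),('side',im4,b3,2.5)):
    for p,col in zip((proj(c,np.vstack([H,o['ee_pos']]))-[B[0]-.5,B[1]-.5])*S,[(0,0,255)]*3+[(0,255,0)]): cv2.drawMarker(I,tuple(int(v) for v in p),col,0,12,1)
im2=cv2.copyMakeBorder(im2,0,25,0,0,0) if im2.shape[0]<im4.shape[0] else im2
h=max(im2.shape[0],im4.shape[0]);f=lambda a:cv2.copyMakeBorder(a,0,h-a.shape[0],0,0,0)
out=np.hstack([f(im2),f(im4)]);k=min(1,800/out.shape[1]);cv2.imwrite('pics/c4.png',cv2.resize(out,None,fx=k,fy=k,interpolation=3))
E
```

```text
time: 3.4
ee_pos: [0.5297, 0.0978, 0.2472]
tcp_rot: [-135.4, 1.0, 89.7]
wrist_force: [-0.2, 0.7, -0.0]
opening: 0.0346
[0.5297 0.0978 0.2472] [-135.3584    0.9565   89.7158] [ 17.3512 -40.4358 -36.4822  50.1204 -13.1052  11.9437]
[[0.5781 0.0936 0.186 ]
 [0.6056 0.0938 0.228 ]
 [0.5506 0.0933 0.144 ]]
```

View pics/c4.png

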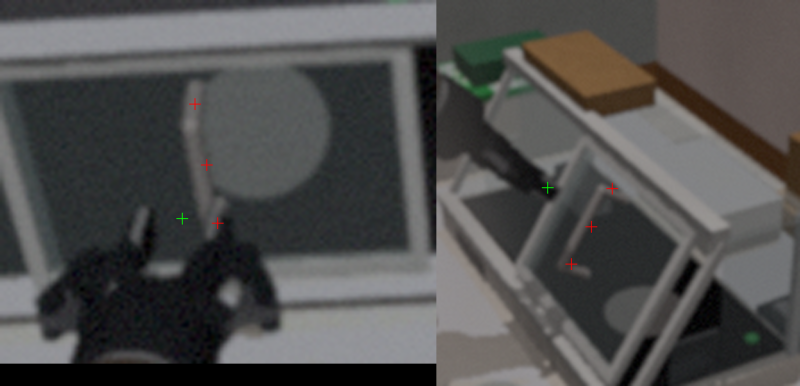

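```bash
python3 -m jog '[[0.6,0.6,0,-0.7,0,0,0],[0.6,1.2,0,-1.4,0,0,0],[0.6,1.8,0,-2.1,0,0,0],[0.6,2.3,0,-2.8,0,0,0],[0.6,2.3,0,-2.8,0,0,0]]'; python3 -m jog '[[0.6,0,0.3,0,0,0,0],[0.6,0,0.8,0,0,0,0],[0.6,0,1.3,0,0,0,0],[0.6,0,1.8,0,0,0,0],[0.6,0,2,0,0,0,0]]'
```

```text
time: 4.0
ee_pos: [0.5857, 0.0975, 0.1713]
tcp_rot: [-135.0, 1.1, 89.8]
wrist_force: [-0.3, 0.1, -0.6]
opening: 0.0347
time: 4.5
ee_pos: [0.5868, 0.1494, 0.1762]
tcp_rot: [-135.3, 0.9, 89.8]
wrist_force: [-0.7, -2.3, -0.0]
opening: 0.0344
```

```bash
python3 -m jog '[[0.6,0,0.8,0,0,0,0],[0.6,0,1.8,0,0,0,0],[0.6,0,2.8,0,0,0,0],[0.6,0,3.8,0,0,0,0],[0.6,0,4.8,0,0,0,0]]'; python3 -m jog '[[0.6,0,0.8,0,0,0,0],[0.6,0,1.6,0,0,0,0],[0.6,0,2.2,0,0,0,0],[0.6,0,2.6,0,0,0,0],[0.6,0,2.8,0,0,0,0]]'; python3 -m jog '[[0.6,0,0.2,0,0,0,0],[0.6,0,0.4,0,0,0,0],[0.6,0,0.4,0,0,0,0]]'; python3 - <<'E'
from h import *
o=bot.get_obs();print(o['ee_pos'],o['wrist_force'])
im,d=bot.camera('top');cv2.imwrite('pics/top5.png',cv2.resize(im[140:300,40:310,::-1],None,fx=2.8,fy=2.8,interpolation=2))
E
```

```text
time: 5.0
ee_pos: [0.5866, 0.2689, 0.1757]
tcp_rot: [-135.2, 1.0, 89.7]
wrist_force: [-1.6, -3.2, 0.6]
opening: 0.0339
time: 5.5
ee_pos: [0.5867, 0.3384, 0.1751]
tcp_rot: [-135.2, 1.0, 89.8]
wrist_force: [-0.9, -3.2, 1.0]
opening: 0.0342
time: 5.8
ee_pos: [0.5868, 0.3478, 0.1752]
tcp_rot: [-135.2, 0.9, 89.8]
wrist_force: [0.8, -0.2, -0.1]
opening: 0.0343
[0.58682967 0.34784773 0.17524699] [ 0.76062023 -0.19860581 -0.06897245]
```

View pics/top5.png

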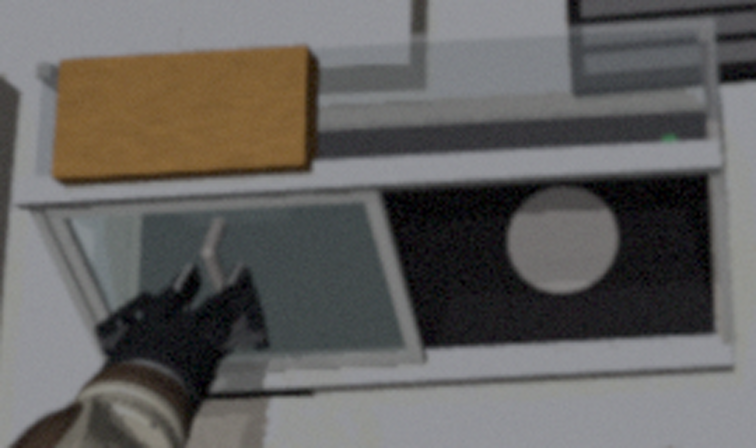

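```bash
python3 -m jog '[[0.6,0,0.2,0,0,0,0],[0.6,0,0.4,0,0,0,0],[0.6,0,0.6,0,0,0,0],[0.6,0,0.6,0,0,0,0]]'
```

```text
time: 6.25
ee_pos: [0.5874, 0.3499, 0.1748]
tcp_rot: [-135.3, 2.1, 88.6]
wrist_force: [-29.2, -68.7, 23.2]
opening: 0.0343
```

```bash
python3 -m jog '[[0.6,0,-1,0,0,0,0],[0.6,-0.8,-1,0.8,0,0,0],[0.6,-1.8,-1,1.8,0,0,0],[0.4,-2.8,-1.4,2.8,0,0,0],[0.2,-3.8,-2,3.8,0,0,0]]'; python3 -m jog '[[0,0,-1.6,0.4,0,0,-1],[0,0,-3.2,0.8,0,0,-2],[0,0,-5,1,0,0,-3],[0,0,-6.8,1,0,0,-4],[0,0,-8.6,1,0,0,-5]]';  python3 -m jog '[[0,-0.4,-1.8,0,0,0,-0.5],[0,-0.6,-3.6,0,0,0,-1],[0,-0.6,-5.4,0,0,0,-1],[0,-0.6,-7.2,-0.4,0,0,-1],[0,-0.6,-8.4,-1.2,0,0,-1]]'; python3 -c "
from h import *
print(bot.get_obs()['q'])"
```

```text
time: 6.75
ee_pos: [0.4908, 0.3123, 0.2712]
tcp_rot: [-135.2, 0.9, 89.7]
wrist_force: [0.4, 0.4, 0.1]
opening: 0.0617
time: 7.25
ee_pos: [0.4915, 0.0961, 0.2959]
tcp_rot: [-135.2, 0.9, 64.6]
wrist_force: [1.1, 0.1, -0.5]
opening: 0.0854
time: 7.75
ee_pos: [0.4768, -0.1149, 0.2677]
tcp_rot: [-135.5, 0.9, 59.7]
wrist_force: [0.5, 0.9, -0.9]
opening: 0.0854
[ -1.83808192 -45.30025489 -35.93683065  57.81819343 -20.44141646
  20.31160048]
```

```bash
python3 -m jog '[[0,-0.4,-1.8,0,0,0,0],[0,-0.8,-3.6,0,0,0,0],[0,-1.2,-5.4,0,0,0,0],[0,-1.6,-7.2,-0.8,0,0,0],[0,-1.8,-8.8,-2,0,0,0]]';python3 -m jog '[[0,0,-0.1,-1.4,0,0,0],[0,0,-0.1,-2.8,0,0,0],[0,0,-0.1,-4.2,0,0,0],[0,0,-0.1,-4.2,0,0,0]]';  python3 - <<'E'
from h import *
np.set_printoptions(precision=4,suppress=True)
o=bot.get_obs();print(o['ee_pos'],o['tcp_rot'],o['q'])
im,d=bot.camera('top');b=(340,210,500,350);a=cv2.resize(im[b[1]:b[3],b[0]:b[2],::-1],None,fx=2.5,fy=2.5,interpolation=2)
im,d=bot.camera('side');b=(260,270,420,450);s=cv2.resize(im[b[1]:b[3],b[0]:b[2],::-1],None,fx=2.5,fy=2.5,interpolation=2)
cv2.imwrite('pics/c6.png',np.hstack([cv2.copyMakeBorder(a,0,s.shape[0]-a.shape[0],0,0,0),s]))
E
```

```text
time: 8.25
ee_pos: [0.431, -0.3351, 0.2185]
tcp_rot: [-135.5, 1.0, 59.6]
wrist_force: [2.1, -0.2, -0.5]
opening: 0.0853
time: 8.65
ee_pos: [0.4296, -0.3331, 0.1039]
tcp_rot: [-134.7, 0.9, 59.7]
wrist_force: [-0.8, 0.6, -0.2]
opening: 0.0854
[ 0.4296 -0.3331  0.1039] [-134.6933    0.8733   59.7076] [-41.6278 -40.0885 -51.9744  33.8934   7.3317  -8.7123]
```

View pics/c6.png

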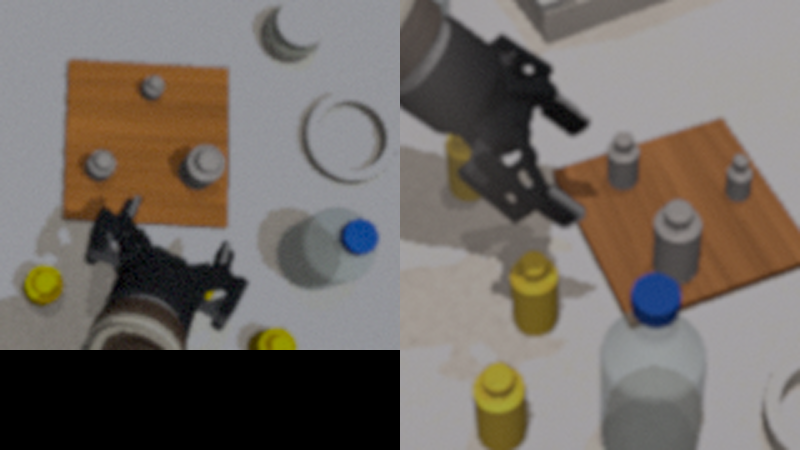

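```bash
python3 -m jog '[[0,0.8,-0.5,-0.8,0,0,0],[0,1.6,-1,-1.6,0,0,0],[0,2.3,-1.5,-2.3,0,0,0],[0,3,-1.9,-2.9,0,0,0],[0,3,-1.9,-2.9,0,0,0]]';  python3 - <<'E'
from h import *
np.set_printoptions(precision=4,suppress=True)
o=bot.get_obs();print(o['ee_pos'],o['tcp_rot'],o['q'],o['wrist_force'])
E
```

```text
time: 9.25
ee_pos: [0.5089, -0.3831, 0.0386]
tcp_rot: [-135.2, 1.0, 59.8]
wrist_force: [-0.6, 0.0, -0.3]
opening: 0.0857
[ 0.5089 -0.3831  0.0386] [-135.1952    0.9737   59.7812] [-39.6529 -19.3655 -47.7268  16.7492   5.9975  -7.3601] [-0.6215  0.0248 -0.3396]
```

```bash
python3 -m jog '[[0,-0.2,0.1,-0.4,0,0,0],[0,-0.2,0.1,-0.4,0,0,0],[0.3,-0.2,0.1,-0.4,0,0,0],[0.6,-0.2,0.1,-0.4,0,0,0],[1,-0.2,0.1,-0.4,0,0,0]]' 40;python3 -m jog '[[1,0,0,0,0,0,0],[1,0,0,0,0,0,0],[1,0,0,0,0,0,0]]' 40
```

```text
time: 9.75
ee_pos: [0.502, -0.3799, 0.0292]
tcp_rot: [-135.3, 1.0, 59.7]
wrist_force: [-0.2, -0.2, -0.1]
opening: 0.0439
time: 10.05
ee_pos: [0.5025, -0.3797, 0.0294]
tcp_rot: [-135.3, 1.0, 59.8]
wrist_force: [-3.6, 5.2, 7.8]
opening: 0.0371
```

```bash
python3 -m jog '[[1,0,0,0.4,0,0,0],[1,0,0,1.2,0,0,0],[1,0,0,2.4,0,0,0],[1,0,0,3.8,0,0,0],[1,0,0,5.2,0,0,0]]' 60;python3 -m jog '[[1,0,0.6,1.4,0,0,0],[1,0,1.8,2.6,0,0,0.3],[1,0,3.2,3.4,0,0,1],[1,0,4.8,3.8,0,0,2],[1,0,6.4,3.8,0,0,3]]' 60;python3 -m jog '[[1,0.2,1.8,0,0,0,0.7],[1,0.4,3.6,0,0,0,1.4],[1,0.6,5.4,0,0,0,2.1],[1,0.8,7.2,0,0,0,2.6],[1,1,9,0,0,0,3]]' 60; python3 -m jog '[[1,0,1.4,0,0,0,0],[1,0,2.2,0,0,0,0],[1,0,2.6,0,0,0,0],[1,0,2.6,0,0,0,0]]' 60;  python3 - <<'E'
from h import *
np.set_printoptions(precision=4,suppress=True)
o=bot.get_obs();print(o['ee_pos'],o['tcp_rot'],o['q'],o['wrist_force'])
for c in('top','side'):
    im,d=bot.camera(c)
    for r in bot.regions_of(c,'weight_large'):
        P,_=pts(c,d,r['pixels']);
        if len(P):print(c,r['conf'],r['point'],np.median(P,0))
    if c=='side': cv2.imwrite('pics/side7.png',cv2.resize(im[90:290,230:430,::-1],None,fx=3,fy=3,interpolation=2))
E
```

```text
time: 10.55
ee_pos: [0.5006, -0.3789, 0.1575]
tcp_rot: [-135.0, 1.0, 59.7]
wrist_force: [0.6, -0.9, -5.7]
opening: 0.0366
time: 11.05
ee_pos: [0.5012, -0.2182, 0.2545]
tcp_rot: [-135.2, 1.0, 74.9]
wrist_force: [0.2, 1.2, -6.5]
opening: 0.037
time: 11.55
ee_pos: [0.5257, 0.0067, 0.252]
tcp_rot: [-135.1, 1.0, 89.8]
wrist_force: [0.7, -1.0, -5.9]
opening: 0.0364
time: 11.95
ee_pos: [0.5262, 0.0713, 0.252]
tcp_rot: [-135.1, 1.0, 89.9]
wrist_force: [0.8, -0.0, -5.5]
opening: 0.0366
[0.5262 0.0713 0.252 ] [-135.0592    1.0089   89.8564] [ 13.0741 -41.9116 -36.5788  51.1567 -10.0179   8.725 ] [ 0.7924 -0.0162 -5.5365]
top 0.82 [255.6, 230.7] [0.5067 0.0688 0.2912]
top 0.54 [331.9, 148.9] [0.3787 0.3034 0.053 ]
top 0.52 [322.5, 356.1] [ 0.3763 -0.2013  0.055 ]
top 0.49 [347.6, 445.5] [ 0.3058 -0.4193  0.0542]
top 0.47 [308.7, 473.6] [ 0.3916 -0.4678  0.1142]
side 0.89 [386.6, 313.8] [ 0.3672 -0.3656  0.0475]
side 0.68 [169.2, 287.0] [0.5094 0.056  0.2806]
side 0.62 [335.1, 290.3] [ 0.376  -0.2164  0.0445]
```

View pics/side7.png

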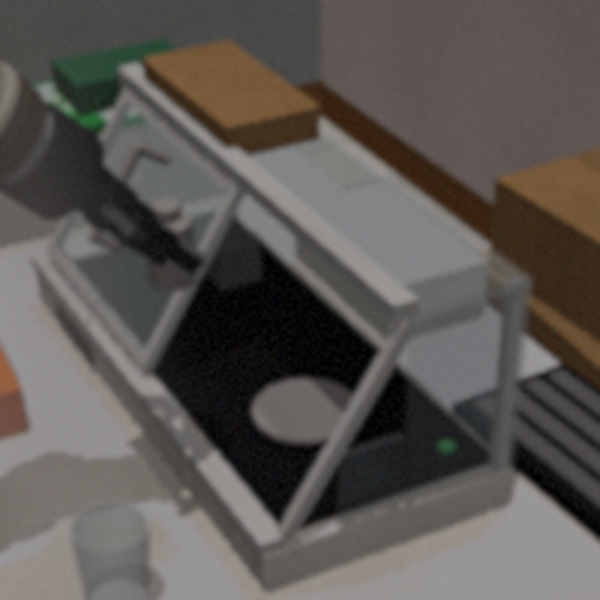

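```bash
python3 -m jog '[[1,0.8,0,-1.1,0,0,0],[1,1.7,0,-2.4,0,0,0],[1,2.7,0,-3.7,0,0,0],[1,3.6,0,-4.9,0,0,0],[1,4,0,-5.2,0,0,0]]' 60;python3 -m jog '[[1,0.4,0,-0.3,0,0,0],[1,0.8,0,-0.6,0,0,0],[1,0.9,0,-0.9,0,0,0],[1,0.9,0,-0.9,0,0,0],[1,0.9,0,-0.9,0,0,0]]' 60;  python3 - <<'E'
from h import *
np.set_printoptions(precision=4,suppress=True)
o=bot.get_obs();print(o['ee_pos'],o['tcp_rot'],o['q'],o['wrist_force'])
out=[]
for c,b,s in(('top',(170,190,310,290),2.8),('side',(280,160,400,290),3)):
    im,d=bot.camera(c)
    for r in bot.regions_of(c,'weight_large')[:4]:
        P,_=pts(c,d,r['pixels']);
        if len(P):print(c,r['conf'],r['point'],np.median(P,0))
    out.append(cv2.resize(im[b[1]:b[3],b[0]:b[2],::-1],None,fx=s,fy=s,interpolation=2))
h=max(a.shape[0] for a in out);cv2.imwrite('pics/c8.png',np.hstack([cv2.copyMakeBorder(a,0,h-a.shape[0],0,0,0) for a in out]))
E
```

```text
time: 12.65
ee_pos: [0.6259, 0.0683, 0.117]
tcp_rot: [-134.8, 1.1, 89.6]
wrist_force: [-0.9, -0.3, -6.1]
opening: 0.0364
time: 13.15
ee_pos: [0.6489, 0.0697, 0.1002]
tcp_rot: [-135.1, 1.0, 89.7]
wrist_force: [-0.5, 0.2, -5.4]
opening: 0.0365
[0.6489 0.0697 0.1002] [-135.1335    0.9857   89.6921] [  9.4351 -20.3817 -41.1186  24.6259  -7.5795   6.2181] [-0.482   0.1952 -5.4451]
top 0.66 [345.9, 446.0] [ 0.3048 -0.4207  0.0537]
top 0.65 [324.6, 414.7] [ 0.3694 -0.348   0.0533]
top 0.55 [324.4, 356.7] [ 0.3761 -0.2011  0.0554]
top 0.48 [215.4, 238.7] [0.6286 0.0667 0.1407]
side 0.92 [388.2, 312.7] [ 0.3672 -0.3657  0.0483]
side 0.92 [335.7, 289.8] [ 0.3762 -0.217   0.0463]
side 0.89 [434.6, 299.5] [ 0.3047 -0.4398  0.0511]
side 0.48 [207.0, 332.0] [0.6335 0.0574 0.1344]
```

View pics/c8.png

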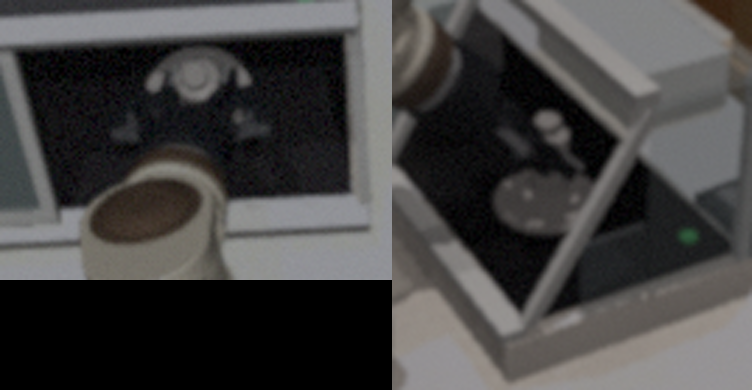

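```bash
python3 -m jog '[[1,0,0.1,-0.2,0,0,0],[1,0,0.1,-0.4,0,0,0],[1,0,0.1,-0.6,0,0,0],[1,0,0.1,-0.7,0,0,0],[1,0,0.1,-0.7,0,0,0]]' 60;python3 -m jog '[[1,0,0,-0.05,0,0,0],[1,0,0,-0.1,0,0,0],[1,0,0,-0.1,0,0,0]]' 60
```

```text
time: 13.85
ee_pos: [0.6489, 0.0728, 0.0819]
tcp_rot: [-135.1, 1.0, 89.7]
wrist_force: [-0.1, -0.3, -4.7]
opening: 0.0368
time: 14.15
ee_pos: [0.6493, 0.0728, 0.0804]
tcp_rot: [-135.2, 1.0, 89.7]
wrist_force: [0.2, -0.3, -5.6]
opening: 0.0366
```

```bash
python3 -m jog '[[1,0,0,-0.06,0,0,0],[1,0,0,-0.06,0,0,0]]' 60;python3 -m jog '[[1,0,0,-0.06,0,0,0],[1,0,0,-0.06,0,0,0]]' 60
```

```text
time: 14.35
ee_pos: [0.6496, 0.0728, 0.0795]
tcp_rot: [-135.2, 1.0, 89.7]
wrist_force: [0.7, -0.9, -5.1]
opening: 0.0368
time: 14.55
ee_pos: [0.6503, 0.0729, 0.0795]
tcp_rot: [-135.4, 1.0, 89.7]
wrist_force: [-2.7, -0.4, 2.1]
opening: 0.0367
```

Contact (force jumped by about 7 N). Release by opening partway, slowly.

```bash
python3 -m jog '[[0.55,0,0,0,0,0,0],[0.5,0,0,0,0,0,0],[0.4,0,0,0,0,0,0],[0.3,0,0,0,0,0,0],[0.1,0,0,0,0,0,0]]' 20;python3 -m jog '[[0,-0.2,0,0.2,0,0,0],[0,-0.6,0,0.6,0,0,0],[0,-1.2,0,1.2,0,0,0],[0,-2,0,2,0,0,0],[0,-3,0,3.2,0,0,0]]'; python3 -m jog '[[0,-1,0.2,1.4,0,0,0],[0,-1.4,0.6,2.6,0,0,0],[0.3,-1.6,2.2,3.2,0,0,0],[0.6,-1.8,4,3.4,0,0,0],[0.6,-1.8,5.4,3.4,0,0,0]]'; python3 - <<'E'
from h import *
np.set_printoptions(precision=4,suppress=True)
o=bot.get_obs();print(o['ee_pos'],o['tcp_rot'],o['q'],o['wrist_force'])
out=[]
for c,b,s in(('top',(90,190,310,290),2.),('side',(280,160,400,290),3)):
    im,d=bot.camera(c)
    P,_=pts(c,d,np.ones(d.shape,bool));S=P[(abs(P[:,0]-.633)<.045)&(abs(P[:,1]-.073)<.045)&(P[:,2]>.122)&(P[:,2]<.145)]
    if len(S):print(c,len(S),S.mean(0),S.min(0),S.max(0))
    for r in bot.regions_of(c,'weight_large')[:4]:
        P,_=pts(c,d,r['pixels']);
        if len(P):print(c,r['conf'],r['point'],np.median(P,0))
    out.append(cv2.resize(im[b[1]:b[3],b[0]:b[2],::-1],None,fx=s,fy=s,interpolation=2))
h=max(a.shape[0] for a in out);cv2.imwrite('pics/c9.png',np.hstack([cv2.copyMakeBorder(a,0,h-a.shape[0],0,0,0) for a in out]))
E
```

```text
time: 15.05
ee_pos: [0.6493, 0.0729, 0.0775]
tcp_rot: [-135.2, 1.0, 89.7]
wrist_force: [0.2, -0.2, -0.5]
opening: 0.0725
time: 15.55
ee_pos: [0.5727, 0.0726, 0.1564]
tcp_rot: [-135.0, 1.0, 89.7]
wrist_force: [0.4, 0.9, 1.3]
opening: 0.0855
time: 16.05
ee_pos: [0.5287, 0.2098, 0.2454]
tcp_rot: [-135.4, 0.8, 89.8]
wrist_force: [1.4, -0.3, -0.3]
opening: 0.0438
[0.5287 0.2098 0.2454] [-135.3856    0.8477   89.7589] [ 33.2492 -31.8314 -31.487   50.4081 -23.6695  24.428 ] [ 1.4219 -0.3357 -0.2729]
top 76 [0.6335 0.0705 0.13  ] [0.6227 0.0539 0.1221] [0.6444 0.0823 0.1368]
top 0.67 [222.9, 242.0] [0.6277 0.0672 0.1159]
top 0.64 [323.2, 357.0] [ 0.3763 -0.1997  0.0563]
top 0.64 [244.5, 399.2] [ 0.5728 -0.3261  0.0407]
top 0.54 [322.3, 415.9] [ 0.3678 -0.3471  0.0544]
side 49 [0.6343 0.0672 0.1292] [0.6227 0.0584 0.1235] [0.646  0.08   0.1329]
side 0.88 [219.4, 332.1] [0.6287 0.0585 0.1014]
side 0.7 [385.2, 317.4] [ 0.3676 -0.365   0.0487]
side 0.64 [434.0, 301.4] [ 0.305  -0.4393  0.0514]
```

View pics/c9.png

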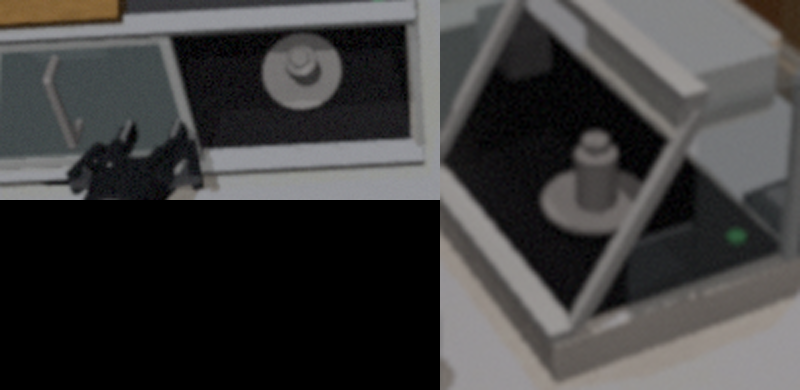

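```bash
python3 -c "
from h import *
print(ray('top',[(120,237.5)],[.186]),bot.get_obs()['ee_pos'])"; python3 -m jog '[[0.6,0,1.4,0,0,0,0],[0.6,0,2.8,0,0,0,0],[0.6,0,4.2,0,0,0,0],[0.6,0,5.1,0,0,0,0],[0.6,0,5.1,0,0,0,0]]'
```

```text
[[0.5822407  0.33788152 0.186     ]] [0.52879112 0.20860385 0.24238248]
time: 16.75
ee_pos: [0.5294, 0.3362, 0.242]
tcp_rot: [-135.1, 1.0, 89.8]
wrist_force: [0.3, -0.3, -0.6]
opening: 0.0343
```

```bash
python3 -m jog '[[0.6,0.6,0,-0.7,0,0,0],[0.6,1.2,0,-1.4,0,0,0],[0.6,1.8,0,-2.1,0,0,0],[0.6,2.3,0.05,-2.7,0,0,0],[0.6,2.3,0.05,-2.7,0,0,0]]'; python3 -m jog '[[0.6,0,-0.3,0,0,0,0],[0.6,0,-0.8,0,0,0,0],[0.6,0,-1.6,0,0,0,0],[0.6,0,-2.6,0,0,0,0],[0.6,0,-3.6,0,0,0,0]]'; python3 -m jog '[[0.6,0,-1,0,0,0,0],[0.6,0,-2,0,0,0,0],[0.6,0,-3,0,0,0,0],[0.6,0,-4,0,0,0,0],[0.6,0,-5,0,0,0,0]]'
```

```text
time: 17.25
ee_pos: [0.5872, 0.3336, 0.1722]
tcp_rot: [-135.0, 1.1, 89.6]
wrist_force: [-0.9, 0.0, -0.7]
opening: 0.0339
time: 17.75
ee_pos: [0.5866, 0.2457, 0.1766]
tcp_rot: [-135.3, 0.9, 89.8]
wrist_force: [2.9, 3.0, -2.0]
opening: 0.0341
time: 18.25
ee_pos: [0.5865, 0.1206, 0.1769]
tcp_rot: [-135.4, 0.9, 89.8]
wrist_force: [2.8, 3.8, -0.7]
opening: 0.0341
```

```bash
python3 -m jog '[[0.6,0,-0.6,0,0,0,0],[0.6,0,-1.1,0,0,0,0],[0.6,0,-1.5,0,0,0,0],[0.6,0,-1.7,0,0,0,0],[0.6,0,-1.8,0,0,0,0]]'; python3 -m jog '[[0.6,0,-0.1,0,0,0,0],[0.6,0,-0.2,0,0,0,0],[0.6,0,-0.3,0,0,0,0],[0.6,0,-0.3,0,0,0,0]]'
```

```text
time: 18.75
ee_pos: [0.5868, 0.0762, 0.1759]
tcp_rot: [-135.3, 1.0, 89.7]
wrist_force: [-1.4, 1.9, 1.7]
opening: 0.0344
time: 19.15
ee_pos: [0.5868, 0.069, 0.1748]
tcp_rot: [-135.2, 1.0, 89.7]
wrist_force: [-1.0, 1.4, 0.4]
opening: 0.0343
```

```bash
python3 -m jog '[[0.6,0,-0.1,0,0,0,0],[0.6,0,-0.2,0,0,0,0],[0.6,0,-0.2,0,0,0,0]]'; python3 -m jog '[[0.6,0,-0.1,0,0,0,0],[0.6,0,-0.2,0,0,0,0],[0.6,0,-0.2,0,0,0,0]]'
```

```text
time: 19.45
ee_pos: [0.5868, 0.067, 0.1748]
tcp_rot: [-135.2, 0.7, 90.1]
wrist_force: [4.1, 18.6, -1.8]
opening: 0.0344
time: 19.75
ee_pos: [0.5869, 0.0668, 0.1747]
tcp_rot: [-135.2, 0.4, 90.7]
wrist_force: [10.4, 45.5, -5.1]
opening: 0.0343
```

```bash
python3 -m jog '[[0.6,0,0.3,0,0,0,0],[0.6,0,0.6,0,0,0,0],[0.6,-0.4,0.6,0.4,0,0,0],[0.6,-1.4,0.6,1.5,0,0,0],[0.6,-2.4,0.6,2.7,0,0,0]]'; python3 -m jog '[[0.4,-1,0,1,0,0,0],[0.2,-1.4,1,2,0,0,0],[0,-2,2,2.4,0,0,0],[0,-2,2,2.4,0,0,0],[0,-2,2,2.4,0,0,0]]'; python3 - <<'E'
from h import *
np.set_printoptions(precision=4,suppress=True)
o=bot.get_obs();print(o['ee_pos'],o['wrist_force'])
out=[]
for c,b,s in(('top',(90,190,310,290),2.),('side',(280,160,400,290),3)):
    im,d=bot.camera(c)
    for l in('weight_large','weight_medium','weight_small','beaker','amber_bottle','clear_bottle','tip_box','jar','tape_roll'):
      for r in bot.regions_of(c,l)[:2 if 'w' in l else 1]:
        P,_=pts(c,d,r['pixels']);
        if len(P):print(c,l,r['conf'],r['point'],np.median(P,0))
    out.append(cv2.resize(im[b[1]:b[3],b[0]:b[2],::-1],None,fx=s,fy=s,interpolation=2))
h=max(a.shape[0] for a in out);cv2.imwrite('pics/c10.png',np.hstack([cv2.copyMakeBorder(a,0,h-a.shape[0],0,0,0) for a in out]))
E
```

```text
time: 20.25
ee_pos: [0.5255, 0.0735, 0.2413]
tcp_rot: [-135.0, 1.1, 89.7]
wrist_force: [0.4, 0.3, 0.3]
opening: 0.0339
time: 20.75
ee_pos: [0.4767, 0.1245, 0.3023]
tcp_rot: [-135.2, 1.0, 89.8]
wrist_force: [-0.3, -0.1, -0.1]
opening: 0.0853
[0.4767 0.1245 0.3023] [-0.3493 -0.0576 -0.0887]
top weight_large 0.74 [322.5, 358.1] [ 0.3767 -0.2014  0.0561]
top weight_large 0.51 [309.4, 471.4] [ 0.392  -0.4677  0.1145]
top weight_medium 0.4 [276.0, 380.4] [ 0.4925 -0.2662  0.0484]
top weight_small 0.41 [311.3, 281.8] [ 0.4127 -0.0195  0.0105]
top amber_bottle 0.95 [172.5, 390.2] [ 0.7442 -0.3064  0.0989]
top clear_bottle 0.58 [307.5, 472.0] [ 0.3926 -0.4677  0.1132]
top tip_box 0.9 [327.8, 139.5] [0.3874 0.3282 0.0533]
top jar 0.63 [276.8, 380.7] [ 0.4926 -0.2658  0.0487]
top tape_roll 0.94 [256.4, 482.3] [ 0.5199 -0.535   0.0213]
side weight_large 0.83 [336.8, 288.6] [ 0.3762 -0.2168  0.0447]
side weight_large 0.63 [433.9, 301.1] [ 0.3048 -0.4396  0.0518]
side weight_medium 0.67 [336.8, 344.3] [ 0.4937 -0.2779  0.0444]
side weight_small 0.56 [340.3, 395.2] [ 0.5745 -0.336   0.0374]
side weight_small 0.22 [336.5, 348.8] [ 0.4939 -0.2777  0.0434]
side beaker 0.82 [276.6, 265.3] [ 0.4043 -0.0428  0.0577]
side amber_bottle 0.96 [297.6, 458.1] [ 0.7453 -0.3295  0.0818]
side clear_bottle 0.81 [422.5, 357.4] [ 0.3874 -0.502   0.1064]
side tip_box 0.73 [220.1, 218.1] [0.3785 0.2658 0.0519]
side jar 0.97 [386.3, 465.7] [ 0.6223 -0.4943  0.0517]
side tape_roll 0.62 [449.4, 435.9] [ 0.516  -0.5434  0.0223]
```

View pics/c10.png

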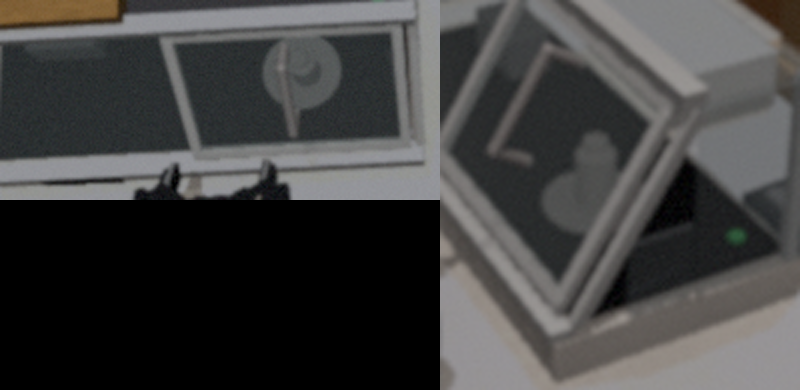

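```bash
python3 -c "
from workcell import bot
o=bot.get_obs();print(o['qd'],o['wrist_force']);print(bot.job_done())"
```

```text
[-0.04044619  0.03657496  0.01083356 -0.0150228  -0.05647487  0.0081813 ] [ 0.41476648 -0.01571837  0.16554933]
the job is handed in; nothing more can be done
None
```

I opened the window to its stop, stood the largest steel weight upright on the pan and released it. I then slid the window shut to its stop and handed the job in at about 21 s. No verdict is reported.

**Window:** I moved it with the fingers loosely around the handle bar. The two hard stops were 282 mm apart at the tool. Taking off the 22 mm of finger play leaves the expected 260 mm of travel, so it went fully open and fully shut.

**Weight:** After release it stood upright about 3–4 mm from the pan's centre, within a camera error of about 2 mm. In the last picture it still stands upright through the shut window, though the detector did not pick it up there.

**Bystanders:** In the side view, seven of the eight were within about 5 mm of their first positions. I had no starting reading for the small weight. It showed up once mid-run and again at the end, still on the board about 10 mm apart in two different camera views.

**Disagreeing reading:** The final top view put the tip box about 27 mm away from its first position. The side view showed it unmoved, and the arm partly covered it from above, so I took that as a masking effect.

**Arm:** The gripper was clear of everything at hand-in, with wrist force under 0.5 N.

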